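# Square a carton in the labelling jig

### The job

Square the flat cardboard carton up in the labelling jig, only pushing it, never lifting it: first push it straight back across the bench until its long side lies flush against the long back fence. Then push the sliding side guide along the fence so that it slides the carton up against the fixed end stop and is left snug against it, the carton staying flush with the fence. Do not disturb the bottles, cans, jars, box and brush standing around.

Things in the scene. Friction and masses are not known exactly. Their poses are not given: they have to be found in the camera images.
- jig: L-shaped aluminium jig fixed on the bench. Origin: inner corner of fence face and end stop face, at the bench. x: square to the fence, away from the robot. Fence: face x=0, 20 mm thick, y +20 to -350 mm. End stop: face y=0, 14 mm thick, x 0 to -100 mm, on the robot's left. Both 45 mm high. The carton goes at negative x and y; no floor plate, it slides on the bench.
- carton: Flat brown cardboard carton with a tape strip, 90 mm (own x) by 120 mm (own y) by 45 mm high, about 0.3 kg, loose on the bench between end stop and side guide, in front of the fence. Origin: centre of its underside. A long side faces the fence, up to 17 degrees off square. Finished, its centre is at x=-45, y=-60 mm in the jig's frame.
- guide (a joint): Side guide position, m: an upright steel plate, square to the fence, sliding along it with about 2 N of friction; it stays where left. Its face towards the end stop is at jig y = -0.290 + this value, growing towards the end stop. Range 0 to 0.24, starts at 0 to 0.04; 0.170 when snug against the finished carton.
- guide_pad (a point): Where to push the side guide: on its outer face (away from the end stop), 50 mm in front of the fence face, 30 mm above the bench. The plate is 12 mm thick and stands 97 mm out from the fence, its top 57 mm above the bench; a small saddle rides on the fence behind it, with a knob to 68 mm high.
- spray: Bystander, leave alone: black hairspray can behind the fence, 52 dia x 170 high (mm). Origin: centre of its underside.
- lotion: Bystander, leave alone: amber lotion bottle behind the fence, 56 dia x 160 high (mm). Origin: centre of its underside.
- jar: Bystander, leave alone: small white jar, standing on the robot's side of the jig near the side guide, 50 dia x 50 high (mm). Origin: centre of its underside.
- dye_box: Bystander, leave alone: small upright cardboard box, beyond the end stop, 50 x 40 x 130 high (mm). Origin: centre of its underside.
- can: Bystander, leave alone: aluminium spray can, left of the carton, 50 dia x 170 high (mm). Origin: centre of its underside.
- tub: Bystander, leave alone: wide white tub, right of the jig, 84 dia x 80 high (mm). Origin: centre of its underside.
- brush: Bystander, leave alone: flat tint brush with a wooden handle, lying right of the work. Origin: on its underside.
Things that resemble listed ones, but are neither listed nor needed, are in the scene too. What is shaped like the carton but green is not meant.

How it is judged:
By the outcome, as a careful person would: the job done as asked, in the order asked, and still so for the second after the job is handed in, with the robot touching nothing.
It also fails if it takes over 48 s, if anything falls off the work surface, if the arm or the gripper's body presses on something with over 40 N, if the wrist force passes 120 N, or if a joint passes its speed limit or range.

### The arm

A 6-joint arm with a two-finger parallel gripper is mounted at the origin on the work surface. World frame = base frame: x ahead of the robot, y to its left, z up, the work surface at z = 0. Lengths are in m, angles in rad, forces in N, time in s.
With the tool pointing down it reaches from about 0.325 to 0.775 m from the base axis. Payload 5.5 kg.
Tool frame: the origin (TCP) lies at the very end of the fingers, on their centre line; the grasp point (between the pads) lies 19 mm behind it; z points along the fingers, y is the direction in which the jaws open and shut (so a half turn about z gives the same grasp; the last joint's range is limited). The gripper opens to 85 mm and grips with 20 to 120 N. Pads are 22 mm wide; open, the fingers measure 114 mm over their backs; the gripper's body (76 mm by 85 mm) begins 54 mm behind the grasp point. The pads swing forward as they close: fully open they stand 13 mm farther back than shut.
Start: joints at [1.269, 0.091, 1.231, -0, 1.82, -0.057], TCP at [0.145, 0.582, 0.231] pointing down, gripper open.
Joint ranges: [-2.87, 2.87], [-0.86, 2.18], [0.17, 2.46], [-1.51, 4.65], [0.06, 2.69], [-2.65, 2.65]. Speed limits (rad/s): [2.57, 2.57, 3.01, 3.14, 3.14, 3.14].

### API

Orientations are given as a unit quaternion [w, x, y, z].
In Python, from cell import * gives the robot as it stands.
- The arm moves only by the shell command python3 -m jog 'ROWS' [FORCE]. ROWS is JSON, a list of rows, each a list of 3 entries, a list of its own where there are three numbers: the closure, from 0 (fully open) to 1 (shut), then the shift along the tool's x, y, z in m, then the turn, a rotation vector about the tool's x, y, z in degrees. In form: [[fingers, [tx, ty, tz], [rx, ry, rz]], ...]. A call has 1 to 10 rows; each row is the pose to reach, as a shift and turn from the pose commanded when the call began, along the tool's axes at that moment; what a row does not reach only later rows make up. A row lasts 1/10 s, in which the tool goes at most 50 mm and 8.59 degrees, less where a joint would pass 70% of its speed; a pose out of reach is approached as far as the arm can. A call with a gripper value outside its range is refused whole. The fingers move at their own pace and stop on an object; FORCE is the grip in N (left out, the last holds). Time passes only in rows, so rows that repeat a pose let the fingers close. It gives the time, the measured TCP pose, the force and the opening at its end, in the units of the state.
- observe(): the state, without advancing time (a new reading comes with each control period).
- camera(name): name is "side" or "top" or "wrist"; returns (picture, depth): 384x512x3 uint8, blue, green, red; 384x512 float32, m along the optical axis (not along the pixel's ray), 0 where there is no reading.
- calibration(name): a dict with "camera_matrix" (3x3 intrinsics, pixels), "view" (4x4, takes a point from world to camera coordinates). Camera axes: x right, y up, looking along -z (the intrinsics and any distortion apply to the point x, -y, -z); pixel columns grow to the right and rows downward; lengths in m; the calibration is good to about 2 mm. A picture is of the moment at which its call begins: read the wrist's pose just before it. calibration takes no time and is no camera call; for the wrist camera it gives the pose at the moment of the call.
- sign_off(): hands the job in, once; it reports no verdict.
The state is a dict: "time": time; "joint_pos": joint angles; "qvel": joint speeds; "joint_efforts": joint torques, N m; "ee_pos": TCP position; "tool_rot": TCP orientation; "ft_force": force on the tool from outside, world axes, zero at the start; "moment": the same for the moment, N m; "finger_gap": finger opening in m.
Only numpy, scipy, OpenCV 4.12 (cv2) and the standard library are available. Lean on these libraries where they do the work, as an engineer would, in place of code of your own. Each camera call takes 0.05 s, during which the arm holds its last target. There are 200 camera calls.

## Working session

There is one attempt and no reset: what is moved stays moved. The work goes in short steps, Python scripts to look and compute and a shell command to move; the robot and the scene stay as the last step left them, time stands still between calls to the robot, and variables do not carry over. Pictures are saved under pics/ and viewed, about 8 in all and at most 12, crops included, and the job is handed in when it is done.

```bash
mkdir -p pics; cat > h.py <<'E'
from cell import *
import numpy as np, cv2
def cal(n):
    c=calibration(n); return np.array(c["camera_matrix"]),np.array(c["view"]),c
def unproj(n,u,v,d):
    K,V,_=cal(n); p=np.array([(u-K[0,2])/K[0,0]*d,-(v-K[1,2])/K[1,1]*d,-d,1]); return (np.linalg.inv(V)@p)[:3]
def atz(n,u,v,z):
    K,V,_=cal(n); I=np.linalg.inv(V); r=I[:3,:3]@np.array([(u-K[0,2])/K[0,0],-(v-K[1,2])/K[1,1],-1]); o=I[:3,3]
    return o+r*(z-o[2])/r[2]
E
python3 - <<'E'
from h import *
print({k:np.round(v,3) for k,v in observe().items()})
for n in("top","side"):
    p,d=camera(n); np.savez(f"{n}.npz",p=p,d=d); cv2.imwrite(f"pics/{n}0.png",cv2.resize(p,(800,600),interpolation=cv2.INTER_CUBIC)); c=cal(n); print(n,c[2].keys(),c[0],c[1].round(3))
E
```

```text
{'time': np.float64(0.0), 'joint_pos': array([ 1.269,  0.092,  1.232, -0.   ,  1.82 , -0.057]), 'qvel': array([ 0.001, -0.002,  0.001, -0.   ,  0.   ,  0.003]), 'joint_efforts': array([-1.0000e-03, -4.5874e+01, -4.1802e+01, -0.0000e+00,  1.2000e-02,
        0.0000e+00]), 'ee_pos': array([0.145, 0.582, 0.23 ]), 'tool_rot': array([-0.   ,  0.122,  0.993, -0.001]), 'ft_force': array([-0.01 ,  0.586,  0.206]), 'moment': array([-0.028,  0.038, -0.013]), 'finger_gap': np.float64(0.086)}
top dict_keys(['camera_matrix', 'view']) [[470.69040082   0.         252.87576571]
 [  0.         470.69040082 195.50144812]
 [  0.           0.           1.        ]] [[-0.006 -1.    -0.022  0.009]
 [ 0.993 -0.008  0.12  -0.575]
 [-0.12  -0.021  0.993 -1.311]
 [ 0.     0.     0.     1.   ]]
side dict_keys(['camera_matrix', 'view']) [[386.10939011   0.         257.99662477]
 [  0.         386.10939011 194.35847793]
 [  0.           0.           1.        ]] [[-0.89  -0.455  0.017  0.523]
 [ 0.32  -0.598  0.735 -0.245]
 [-0.324  0.66   0.678 -0.917]
 [ 0.     0.     0.     1.   ]]
```

View pics/top0.png

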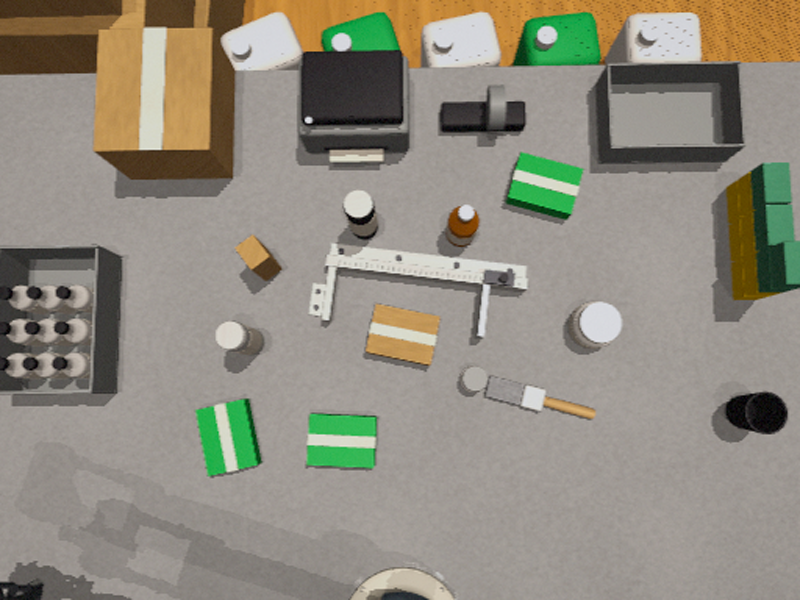

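View pics/side0.png

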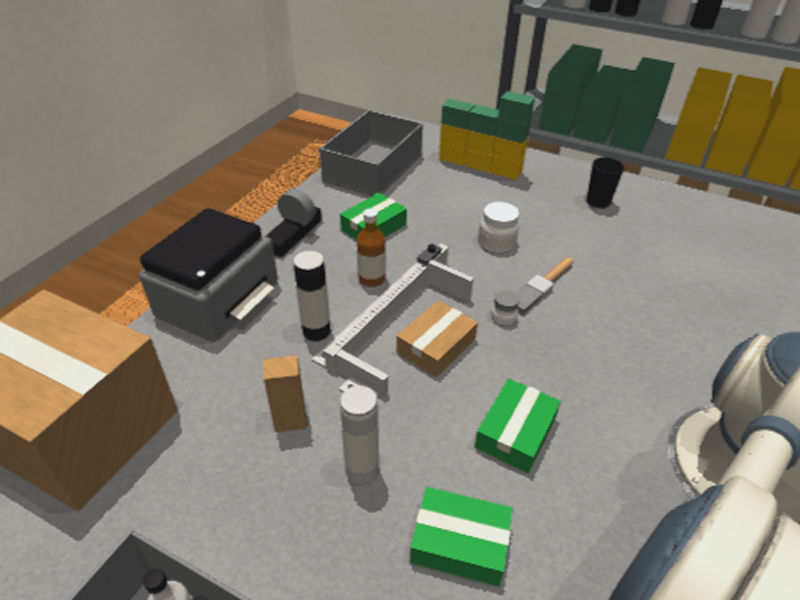

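The top view shows the carton candidates: the brown one with tape at (403,334), green ones at (228,437), (342,440) and (545,185), and a big brown box at (160,90). I choose the brown one inside the jig. The fence runs from about (330,250) to (525,280), with the end stop at (330,290), the guide at (484,308), the jar at (474,380), the brush at (540,395) and the can at (235,338). The side view agrees, with the carton at (437,337).

```bash
python3 - <<'E'
import numpy as np,cv2
p=np.load("top.npz")["p"]; c=p[145:255,195:345]; cv2.imwrite("pics/topc.png",cv2.resize(c,None,fx=5.3333,fy=5.3333,interpolation=cv2.INTER_CUBIC))
p=np.load("side.npz")["p"]; c=p[150:262,195:345]; cv2.imwrite("pics/sidec.png",cv2.resize(c,None,fx=5.3333,fy=5.3333,interpolation=cv2.INTER_CUBIC))
E
```

```text
(no output)
```

View pics/topc.png

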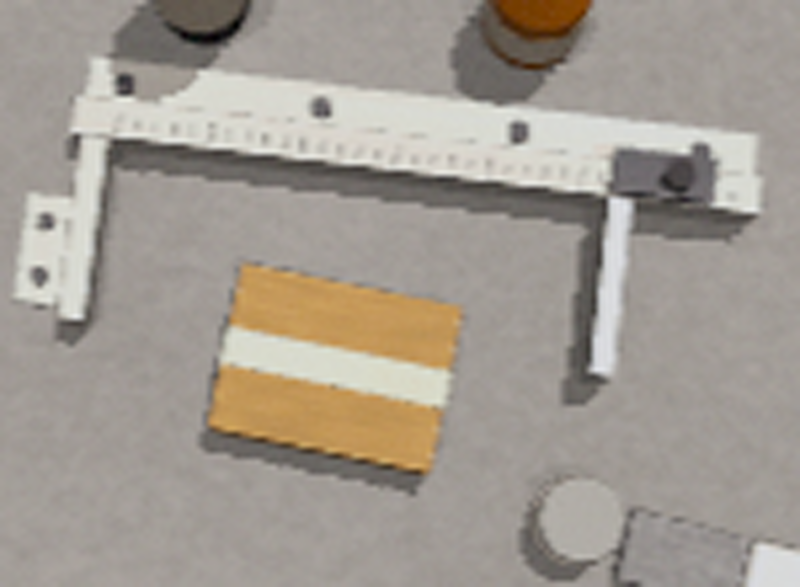

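View pics/sidec.png

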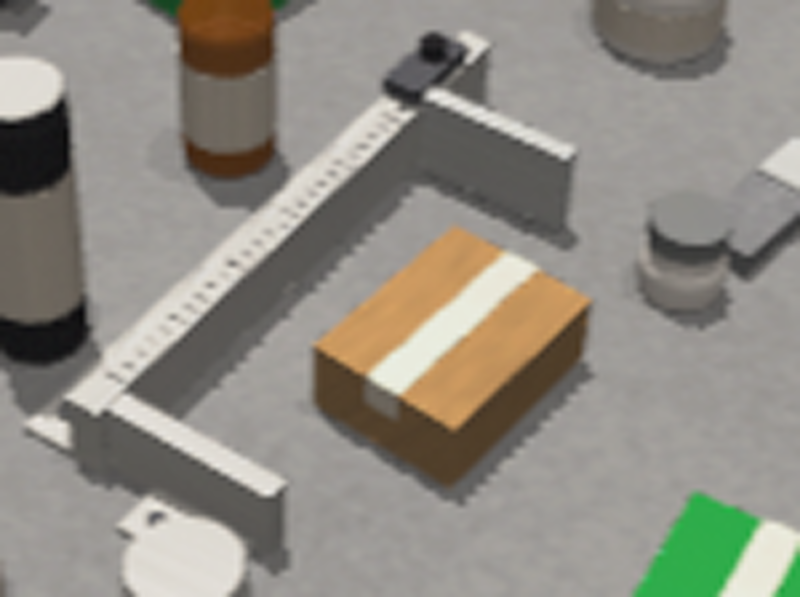

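The crops confirm the choice: the brown carton's top corners are at (240,264), (463,307), (432,470) and (209,430) in the top crop. The fence edge runs (109,140)–(760,212), the end stop edge (109,140)–(86,320) and the guide's inner edge (609,200)–(590,373). The jar is at (583,520).

```bash
cat > tri.py <<'E'
from h import *
def ray(n,u,v):
    a=atz(n,u,v,0.);b=atz(n,u,v,.1);return a,(b-a)
def tri(pt,ps):
    A=[];B=[]
    for n,(u,v) in(("top",pt),("side",ps)):
        a,d=ray(n,u,v);d=d/np.linalg.norm(d);P=np.eye(3)-np.outer(d,d);A.append(P);B.append(P@a)
    return np.linalg.lstsq(np.vstack(A),np.hstack(B),rcond=None)[0]
T=lambda x,y:(195+x/5.3333-.4,145+y/5.3333-.4)
S=lambda x,y:(195+x/5.3333-.4,150+y/5.3333-.4)
E
python3 - <<'E'
from tri import *
for nm,a,b in[("c far L",(240,264),(315,347)),("c far R",(463,307),(457,227)),("c near R",(432,470),(590,300)),("c near L",(209,430),(455,431)),("stop tip outer?",(86,320),(286,490)),("guide tip",(590,373),(575,152)),("corner",(109,140),(112,395)),]:
    print(nm,tri(T(*a),S(*b)).round(4))
print("z=.045 top only:")
for nm,a,z in[("cFL",(240,264),.045),("cFR",(463,307),.045),("cNR",(432,470),.045),("cNL",(209,430),.045),("corner",(109,140),.045),("stop",(86,320),.045),("fence",(600,193),.045),("fenceend",(760,212),.045),("gtip",(590,373),.057),("gtipo",(611,377),.057),("gfence",(609,200),.057),("jar",(583,520),.05),("brushtip",(625,530),.01),("knob",(680,175),.068)]:
    print(nm,atz("top",*T(*a),z).round(4))
for nm,(u,v),z in[("can",(230,335),.17),("tub",(601,322),.08),("dye",(250,243),.13),("spray",(358,204),.17),("lotion",(466,212),.16)]:
    print(nm,atz("top",u*.64,v*.64,z).round(3))
d=np.load("top.npz")["d"]
for a in[(330,365),(350,118),(300,250)]:
    u,v=T(*a);print(unproj("top",u,v,d[int(v+.5),int(u+.5)]).round(3))
E
```

```text
c far L [0.5793 0.0426 0.0411]
c far R [ 0.5549 -0.0764  0.0388]
c near R [ 0.4691 -0.0587  0.0379]
c near L [0.4919 0.0597 0.0395]
stop tip outer? [0.5512 0.1261 0.0317]
guide tip [ 0.5161 -0.1417  0.0594]
corner [0.6516 0.115  0.0364]
z=.045 top only:
cFL [0.5786 0.0423 0.045 ]
cFR [ 0.5546 -0.076   0.045 ]
cNR [ 0.4684 -0.0586  0.045 ]
cNL [0.4903 0.0589 0.045 ]
corner [0.6462 0.1125 0.045 ]
stop [0.5493 0.1244 0.045 ]
fence [ 0.6151 -0.1497  0.045 ]
fenceend [ 0.6041 -0.2344  0.045 ]
gtip [ 0.518  -0.1415  0.057 ]
gtipo [ 0.5159 -0.1524  0.057 ]
gfence [ 0.6095 -0.1532  0.057 ]
jar [ 0.4416 -0.137   0.05  ]
brushtip [ 0.437  -0.1629  0.01  ]
knob [ 0.6207 -0.1895  0.068 ]
can [0.513 0.274 0.17 ]
tub [ 0.538 -0.357  0.08 ]
dye [0.675 0.253 0.13 ]
spray [0.731 0.063 0.17 ]
lotion [ 0.718 -0.118  0.16 ]
[ 0.524 -0.005  0.044]
[ 0.665 -0.017  0.003]
[0.592 0.011 0.   ]
```

Jig corner is at about (0.646, 0.1125) with yaw −6.9°. In the jig frame the carton sits at (−108, −135) mm and is off square by −4°. The guide reads about 0.022. Heights agree to within a few mm. First move: travel high to a point in front of the carton, with the fingers part shut and tool y parallel to the fence.

```bash
cat > rel.py <<'E'
from h import *
import sys
from scipy.spatial.transform import Rotation as R
C=np.array([.6462,.1125]);ex=np.array([.9927,-.1205]);ey=np.array([.1205,.9927])
def rep(*tgts):
    s=observe();q=s["tool_rot"];M=R.from_quat(np.roll(q,-1));m=M.as_matrix();p=s["ee_pos"]
    r=p[:2]-C; print("t",round(float(s["time"]),2),"jig",(r@ex).round(4),(r@ey).round(4),"z",p[2].round(4),"F",s["ft_force"].round(1),"gap",round(float(s["finger_gap"]),4))
    ya=np.degrees(np.arctan2(m[1,1],m[0,1])); print("yaw err about tool z to apply",round(ya-np.degrees(np.arctan2(ey[1],ey[0])),2), "tilt",m[2].round(4))
    for x,y,z in tgts:
        w=np.array([*(C+x*ex+y*ey),z]); print((x,y,z),"shift",(m.T@(w-p)).round(4))
if __name__=="__main__": rep(*[tuple(map(float,a.split(","))) for a in sys.argv[1:]])
E
python3 -m jog '[[0.4,[-0.041,-0.050,0],[0,0,-1]],[0.4,[-0.082,-0.099,0],[0,0,-2]],[0.4,[-0.123,-0.149,0],[0,0,-3]],[0.4,[-0.163,-0.198,0],[0,0,-4]],[0.4,[-0.204,-0.248,0],[0,0,-5]],[0.4,[-0.245,-0.297,0],[0,0,-6]],[0.4,[-0.286,-0.347,0],[0,0,-7]],[0.4,[-0.327,-0.396,0],[0,0,-7]],[0.4,[-0.367,-0.446,0],[0,0,-7]],[0.4,[-0.408,-0.495,0],[0,0,-7]]]'
python3 rel.py=1 2>/dev/null; python3 rel.py -0.21,-0.135,0.012
```

```text
time: 1.1
ee_pos: [0.3606, 0.1288, 0.2311]
tool_rot: [0.0, 0.061, 0.998, 0.0]
ft_force: [0.6, 0.6, -0.3]
finger_gap: 0.0514
t 1.1 jig -0.2855 -0.0182 z 0.2311 F [ 0.6  0.6 -0.3] gap 0.0514
yaw err about tool z to apply -0.08 tilt [-3.e-04  2.e-04 -1.e+00]
(-0.21, -0.135, 0.012) shift [-0.0756 -0.1167  0.2191]
```

```bash
python3 -m jog '[[0.4,[-0.025,-0.039,0.02],[0,0,0]],[0.4,[-0.05,-0.078,0.05],[0,0,0]],[0.4,[-0.075,-0.116,0.09],[0,0,0]],[0.4,[-0.075,-0.116,0.13],[0,0,0]],[0.4,[-0.075,-0.116,0.16],[0,0,0]],[0.4,[-0.075,-0.116,0.16],[0,0,0]],[0.4,[-0.075,-0.116,0.16],[0,0,0]]]'
python3 rel.py -0.21,-0.135,0.012 -0.18,-0.135,0.012; python3 - <<'E'
from h import *
p,d=camera("top"); cv2.imwrite("pics/t1.png",cv2.resize(p[140:280,170:350],None,fx=4,fy=4,interpolation=cv2.INTER_CUBIC))
E
```

```text
time: 1.8
ee_pos: [0.4204, 0.0065, 0.0716]
tool_rot: [-0.0, 0.061, 0.998, 0.0]
ft_force: [0.6, -0.2, 1.2]
finger_gap: 0.0513
t 1.8 jig -0.2114 -0.1324 z 0.0716 F [ 0.6 -0.2  1.2] gap 0.0513
yaw err about tool z to apply -0.1 tilt [ 0.001  0.    -1.   ]
(-0.21, -0.135, 0.012) shift [-0.0014 -0.0026  0.0596]
(-0.18, -0.135, 0.012) shift [-0.0314 -0.0025  0.0596]
```

View pics/t1.png

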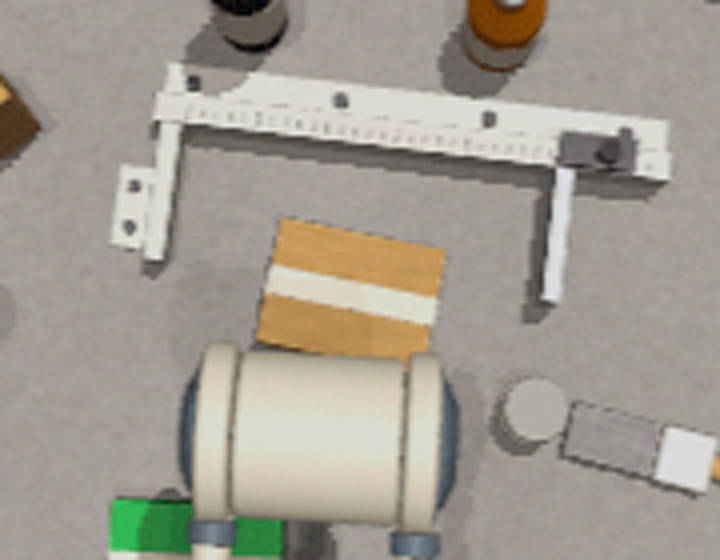

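The carton at (350,285) is untouched and the hand is in front of it, clear of the jar at (535,408). Next: descend and push slowly. The near face is at jig x ≈ −0.153.

```bash
python3 -m jog '[[0.4,[-0.003,-0.003,0.03],[0,0,0]],[0.4,[-0.005,-0.003,0.058],[0,0,0]],[0.4,[-0.01,-0.003,0.058],[0,0,0]],[0.4,[-0.02,-0.003,0.058],[0,0,0]],[0.4,[-0.03,-0.003,0.058],[0,0,0]],[0.4,[-0.036,-0.003,0.058],[0,0,0]],[0.4,[-0.042,-0.003,0.058],[0,0,0]],[0.4,[-0.048,-0.003,0.058],[0,0,0]],[0.4,[-0.054,-0.003,0.058],[0,0,0]],[0.4,[-0.06,-0.003,0.058],[0,0,0]]]'
python3 rel.py -0.101,-0.135,0.012 -0.09,-0.135,0.012
```

```text
time: 2.85
ee_pos: [0.4801, -0.0039, 0.0134]
tool_rot: [-0.0, 0.061, 0.998, 0.0]
ft_force: [-2.6, 0.6, 1.7]
finger_gap: 0.0515
t 2.85 jig -0.1509 -0.1356 z 0.0134 F [-2.6  0.6  1.7] gap 0.0515
yaw err about tool z to apply -0.1 tilt [ 5.e-04  1.e-04 -1.e+00]
(-0.101, -0.135, 0.012) shift [-0.0499  0.0006  0.0014]
(-0.09, -0.135, 0.012) shift [-0.0609  0.0007  0.0014]
```

```bash
python3 -m jog '[[0.4,[-0.005,0,0],[0,0,0]],[0.4,[-0.01,0,0],[0,0,0]],[0.4,[-0.015,0,0],[0,0,0]],[0.4,[-0.02,0,0],[0,0,0]],[0.4,[-0.025,0,0],[0,0,0]],[0.4,[-0.03,0,0],[0,0,0]],[0.4,[-0.034,0,0],[0,0,0]],[0.4,[-0.038,0,0],[0,0,0]],[0.4,[-0.041,0,0],[0,0,0]],[0.4,[-0.043,0,0],[0,0,0]]]'
python3 rel.py
```

```text
time: 3.85
ee_pos: [0.5227, -0.0092, 0.0132]
tool_rot: [-0.0, 0.061, 0.998, -0.0]
ft_force: [-1.6, -0.4, 1.2]
finger_gap: 0.0514
t 3.85 jig -0.1079 -0.1357 z 0.0132 F [-1.6 -0.4  1.2] gap 0.0514
yaw err about tool z to apply -0.1 tilt [ 1.e-04 -1.e-04 -1.e+00]
```

```bash
python3 -m jog '[[0.4,[-0.0015,0,0],[0,0,0]],[0.4,[-0.003,0,0],[0,0,0]],[0.4,[-0.0045,0,0],[0,0,0]],[0.4,[-0.0045,0,0],[0,0,0]]]'; python3 -m jog '[[0.4,[-0.001,0,0],[0,0,0]],[0.4,[-0.002,0,0],[0,0,0]],[0.4,[-0.002,0,0],[0,0,0]]]'
python3 -m jog '[[0.4,[-0.001,0,0],[0,0,0]],[0.4,[-0.001,0,0],[0,0,0]]]';python3 rel.py
```

```text
time: 4.25
ee_pos: [0.5272, -0.0097, 0.0132]
tool_rot: [0.0, 0.061, 0.998, -0.0]
ft_force: [-0.8, -0.0, -0.7]
finger_gap: 0.0511
time: 4.55
ee_pos: [0.5291, -0.01, 0.0133]
tool_rot: [0.0, 0.061, 0.998, -0.0]
ft_force: [-0.2, 0.5, 0.2]
finger_gap: 0.0513
time: 4.75
ee_pos: [0.5296, -0.01, 0.0132]
tool_rot: [-0.001, 0.061, 0.998, 0.0]
ft_force: [-3.4, 1.2, 1.6]
finger_gap: 0.0516
t 4.75 jig -0.1009 -0.1357 z 0.0132 F [-3.4  1.2  1.6] gap 0.0516
yaw err about tool z to apply -0.11 tilt [ 0.001  0.    -1.   ]
```

```bash
python3 -m jog '[[0.4,[-0.001,0,0],[0,0,0]],[0.4,[-0.001,0,0],[0,0,0]]]' | grep -E "ee|force"; python3 -m jog '[[0.4,[-0.001,0,0],[0,0,0]],[0.4,[-0.001,0,0],[0,0,0]]]'| grep -E "ee|force"
```

```text
ee_pos: [0.5297, -0.01, 0.0133]
ft_force: [-7.7, 1.6, 4.8]
ee_pos: [0.5297, -0.0099, 0.0132]
ft_force: [-12.7, 2.5, 8.2]
```

Contact is solid: no further travel and force building to 13 N. Back off, rise, and shut the fingers.

```bash
python3 -m jog '[[0.4,[0.003,0,0],[0,0,0]],[0.4,[0.01,0,0],[0,0,0]],[0.4,[0.025,0,0],[0,0,0]],[0.4,[0.045,0,0],[0,0,0]],[1,[0.045,0,-0.03],[0,0,0]],[1,[0.045,0,-0.07],[0,0,0]],[1,[0.045,0,-0.11],[0,0,0]],[1,[0.045,-0.04,-0.11],[0,0,0]],[1,[0.045,-0.08,-0.11],[0,0,0]],[1,[0.045,-0.12,-0.11],[0,0,0]]]' 20
python3 rel.py -0.14,-0.325,0.12 -0.05,-0.325,0.12
```

```text
time: 6.15
ee_pos: [0.4727, -0.1251, 0.1241]
tool_rot: [0.001, 0.061, 0.998, -0.0]
ft_force: [1.3, 0.1, -0.6]
finger_gap: 0.0
t 6.15 jig -0.1436 -0.2568 z 0.1241 F [ 1.3  0.1 -0.6] gap 0.0
yaw err about tool z to apply -0.03 tilt [-2.7e-03 -7.0e-04 -1.0e+00]
(-0.14, -0.325, 0.12) shift [-0.0036 -0.0682  0.0041]
(-0.05, -0.325, 0.12) shift [-0.0936 -0.0682  0.0044]
```

```bash
python3 -m jog '[[1,[-0.02,-0.04,0],[0,0,0]],[1,[-0.05,-0.07,0],[0,0,0]],[1,[-0.09,-0.07,0],[0,0,0]],[1,[-0.093,-0.07,0],[0,0,0]],[1,[-0.093,-0.07,0],[0,0,0]]]'
python3 rel.py -0.05,-0.325,0.022; python3 - <<'E'
from h import *
for n,(a,b,c,e) in(("top",(140,280,170,350)),("side",(140,275,190,370))):
    p,d=camera(n); cv2.imwrite(f"pics/{n}2.png",cv2.resize(p[a:b,c:e],None,fx=4,fy=4,interpolation=cv2.INTER_CUBIC))
E
```

```text
time: 6.65
ee_pos: [0.5565, -0.2049, 0.1222]
tool_rot: [-0.001, 0.061, 0.998, 0.0]
ft_force: [0.2, 0.7, 0.2]
finger_gap: -0.0001
t 6.65 jig -0.0508 -0.3259 z 0.1222 F [0.2 0.7 0.2] gap -0.0001
yaw err about tool z to apply -0.1 tilt [ 1.4e-03  4.0e-04 -1.0e+00]
(-0.05, -0.325, 0.022) shift [-0.0009  0.0008  0.1002]
```

View pics/top2.png

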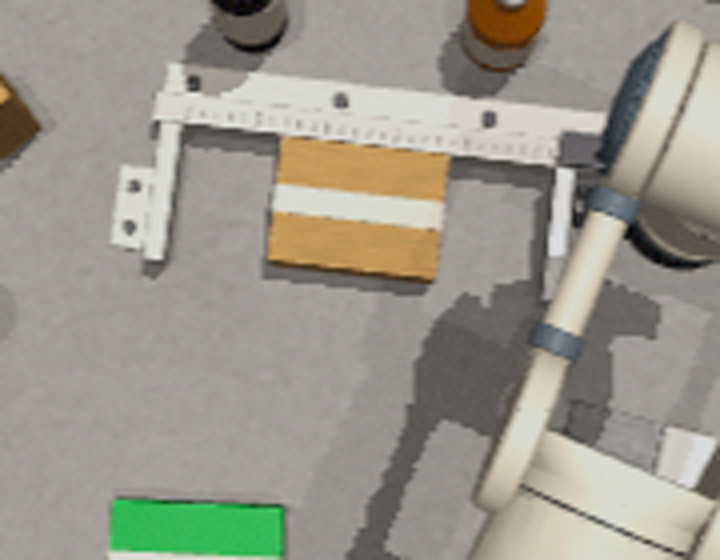

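View pics/side2.png

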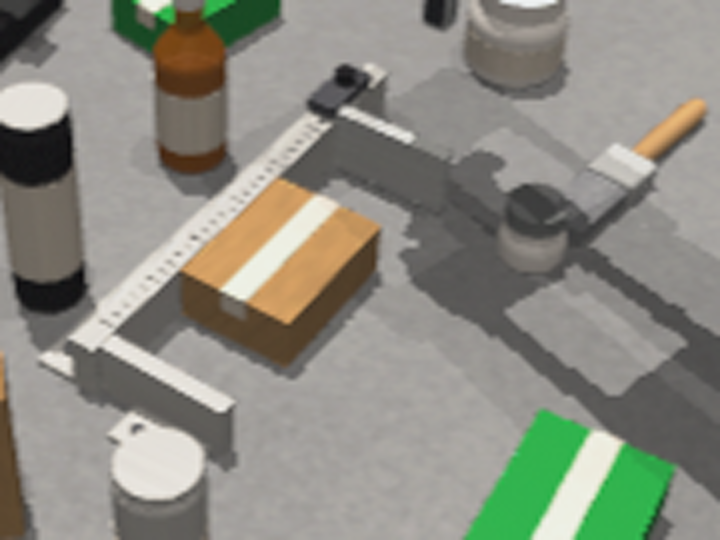

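The carton is flush with the fence (top edge (283,138)–(450,155) lies along it, no gap) and nothing else has moved. The jar at (533,230) in the side crop is fine. Now descend outside the guide and push.

```bash
python3 -m jog '[[1,[0,0,0.04],[0,0,0]],[1,[0,0,0.08],[0,0,0]],[1,[0,0,0.1],[0,0,0]],[1,[0,0.008,0.1],[0,0,0]],[1,[0,0.016,0.1],[0,0,0]],[1,[0,0.024,0.1],[0,0,0]],[1,[0,0.028,0.1],[0,0,0]],[1,[0,0.032,0.1],[0,0,0]],[1,[0,0.036,0.1],[0,0,0]],[1,[0,0.04,0.1],[0,0,0]]]'
python3 rel.py
```

```text
time: 7.75
ee_pos: [0.5617, -0.1655, 0.0241]
tool_rot: [0.001, 0.061, 0.998, -0.001]
ft_force: [-0.2, -2.9, 1.7]
finger_gap: -0.0003
t 7.75 jig -0.0504 -0.2861 z 0.0241 F [-0.2 -2.9  1.7] gap -0.0003
yaw err about tool z to apply -0.12 tilt [-0.0014 -0.0013 -1.    ]
```

```bash
python3 -m jog '[[1,[0,0.007,0],[0,0,0]],[1,[0,0.014,0],[0,0,0]],[1,[0,0.021,0],[0,0,0]],[1,[0,0.028,0],[0,0,0]],[1,[0,0.035,0],[0,0,0]],[1,[0,0.042,0],[0,0,0]],[1,[0,0.048,0],[0,0,0]],[1,[0,0.053,0],[0,0,0]],[1,[0,0.057,0],[0,0,0]],[1,[0,0.06,0],[0,0,0]]]'
python3 -m jog '[[1,[0,0.003,0],[0,0,0]],[1,[0,0.006,0],[0,0,0]],[1,[0,0.009,0],[0,0,0]],[1,[0,0.012,0],[0,0,0]],[1,[0,0.015,0],[0,0,0]],[1,[0,0.018,0],[0,0,0]],[1,[0,0.021,0],[0,0,0]],[1,[0,0.024,0],[0,0,0]],[1,[0,0.027,0],[0,0,0]],[1,[0,0.03,0],[0,0,0]]]'
python3 rel.py
```

```text
time: 8.75
ee_pos: [0.5686, -0.1051, 0.0232]
tool_rot: [-0.0, 0.061, 0.998, 0.0]
ft_force: [2.0, -2.5, -0.1]
finger_gap: 0.0003
time: 9.75
ee_pos: [0.5723, -0.0755, 0.0232]
tool_rot: [-0.0, 0.061, 0.998, -0.0]
ft_force: [1.5, -3.3, -1.3]
finger_gap: -0.0001
t 9.75 jig -0.0507 -0.1956 z 0.0232 F [ 1.5 -3.3 -1.3] gap -0.0001
yaw err about tool z to apply -0.11 tilt [ 1.e-04 -0.e+00 -1.e+00]
```

```bash
python3 -m jog '[[1,[0,0.003,0],[0,0,0]],[1,[0,0.006,0],[0,0,0]],[1,[0,0.009,0],[0,0,0]],[1,[0,0.012,0],[0,0,0]],[1,[0,0.015,0],[0,0,0]],[1,[0,0.018,0],[0,0,0]],[1,[0,0.021,0],[0,0,0]],[1,[0,0.024,0],[0,0,0]],[1,[0,0.027,0],[0,0,0]],[1,[0,0.03,0],[0,0,0]]]'
python3 rel.py
python3 - <<'E'
from h import *
for n,(a,b,c,e) in(("top",(140,240,170,320)),):
    p,d=camera(n); cv2.imwrite(f"pics/{n}3.png",cv2.resize(p[a:b,c:e],None,fx=5,fy=5,interpolation=cv2.INTER_CUBIC))
E
```

```text
time: 10.75
ee_pos: [0.576, -0.0457, 0.0233]
tool_rot: [0.0, 0.061, 0.998, -0.0]
ft_force: [2.4, -5.0, -0.1]
finger_gap: -0.0
t 10.75 jig -0.0507 -0.1655 z 0.0233 F [ 2.4 -5.  -0.1] gap -0.0
yaw err about tool z to apply -0.11 tilt [-0. -0. -1.]
```

View pics/top3.png

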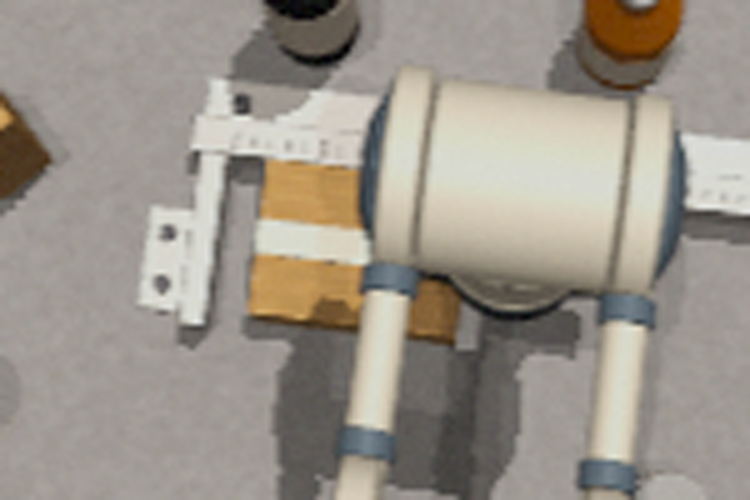

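The carton is still flush and square, with its left edge at (258,240) and the stop face at about (222,240), so roughly 19 mm remain, as predicted.

```bash
python3 -m jog '[[1,[0,0.003,0],[0,0,0]],[1,[0,0.006,0],[0,0,0]],[1,[0,0.009,0],[0,0,0]],[1,[0,0.011,0],[0,0,0]],[1,[0,0.013,0],[0,0,0]],[1,[0,0.014,0],[0,0,0]],[1,[0,0.015,0],[0,0,0]],[1,[0,0.015,0],[0,0,0]]]'|grep -E "ee|force"
for i in 1; do python3 -m jog '[[1,[0,0.001,0],[0,0,0]],[1,[0,0.002,0],[0,0,0]],[1,[0,0.002,0],[0,0,0]]]'|grep -E "ee|force"; done
python3 rel.py
```

```text
ee_pos: [0.5778, -0.0309, 0.0233]
ft_force: [2.4, -3.1, -0.1]
ee_pos: [0.578, -0.029, 0.0233]
ft_force: [2.5, -3.0, 0.3]
t 11.9 jig -0.0506 -0.1487 z 0.0233 F [ 2.5 -3.   0.3] gap 0.0002
yaw err about tool z to apply -0.1 tilt [-0.e+00  1.e-04 -1.e+00]
```

```bash
python3 -m jog '[[1,[0,0.001,0],[0,0,0]],[1,[0,0.001,0],[0,0,0]]]'|grep -E "ee|force"
python3 -m jog '[[1,[0,0.001,0],[0,0,0]],[1,[0,0.001,0],[0,0,0]]]'|grep -E "ee|force"
python3 -m jog '[[1,[0,0.001,0],[0,0,0]],[1,[0,0.001,0],[0,0,0]]]'|grep -E "ee|force"
```

```text
ee_pos: [0.5781, -0.028, 0.0233]
ft_force: [2.3, -2.5, -0.7]
ee_pos: [0.5783, -0.027, 0.0233]
ft_force: [1.4, -3.6, 1.0]
ee_pos: [0.5784, -0.026, 0.0233]
ft_force: [1.4, -3.0, -0.1]
```

```bash
for i in 1; do python3 -m jog '[[1,[0,0.001,0],[0,0,0]],[1,[0,0.001,0],[0,0,0]]]'|grep -E "ee|force"
python3 -m jog '[[1,[0,0.001,0],[0,0,0]],[1,[0,0.001,0],[0,0,0]]]'|grep -E "ee|force"; done; python3 rel.py
```

```text
ee_pos: [0.5785, -0.025, 0.0233]
ft_force: [1.7, -3.5, -0.5]
ee_pos: [0.5787, -0.024, 0.0233]
ft_force: [2.1, -3.4, 0.7]
t 12.9 jig -0.0506 -0.1437 z 0.0233 F [ 2.1 -3.4  0.7] gap 0.0001
yaw err about tool z to apply -0.1 tilt [-1.e-04  1.e-04 -1.e+00]
```

```bash
python3 -m jog '[[1,[0,0.001,0],[0,0,0]],[1,[0,0.001,0],[0,0,0]]]'|grep -E "ee|force"
python3 -m jog '[[1,[0,0.001,0],[0,0,0]],[1,[0,0.001,0],[0,0,0]]]'|grep -E "ee|force"; python3 -m jog '[[1,[0,0.001,0],[0,0,0]],[1,[0,0.001,0],[0,0,0]]]'|grep -E "ee|force"; python3 rel.py
python3 - <<'E'
from h import *
p,d=camera("side"); cv2.imwrite("pics/s4.png",cv2.resize(p[170:270,180:330],None,fx=5,fy=5,interpolation=cv2.INTER_CUBIC))
E
```

```text
ee_pos: [0.5788, -0.023, 0.0233]
ft_force: [0.6, -4.5, 0.5]
ee_pos: [0.5789, -0.022, 0.0233]
ft_force: [2.8, -4.2, 1.4]
ee_pos: [0.579, -0.0219, 0.0233]
ft_force: [1.7, -7.2, 0.9]
t 13.5 jig -0.0506 -0.1415 z 0.0233 F [ 1.7 -7.2  0.9] gap -0.0002
yaw err about tool z to apply -0.13 tilt [-1.0e-04 -1.5e-03 -1.0e+00]
```

View pics/s4.png

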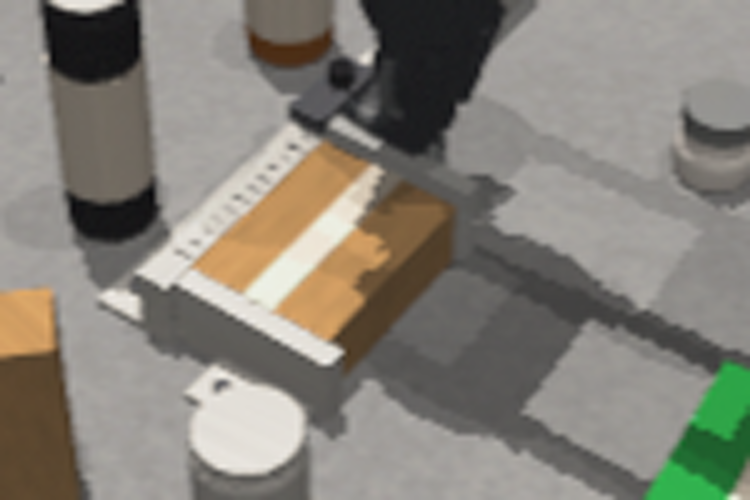

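Travel has stopped and force is rising. The carton sits between the stop (edge (180,280)–(340,355)) and the guide, flush with the fence. One more millimetre of squeeze, then back off straight, rise, and clear the view.

```bash
python3 -m jog '[[1,[0,0.001,0],[0,0,0]],[1,[0,0.001,0],[0,0,0]]]'|grep -E "ee|force"
python3 -m jog '[[1,[0,-0.002,0],[0,0,0]],[1,[0,-0.008,0],[0,0,0]],[1,[0,-0.02,0],[0,0,0]],[1,[0,-0.035,0],[0,0,0]],[1,[0,-0.035,-0.03],[0,0,0]],[1,[0,-0.035,-0.07],[0,0,0]],[1,[0,-0.035,-0.12],[0,0,0]],[1,[0.04,-0.06,-0.13],[0,0,0]],[1,[0.08,-0.09,-0.13],[0,0,0]],[1,[0.11,-0.12,-0.13],[0,0,0]]]'
python3 -m jog '[[1,[0.03,-0.03,0],[0,0,0]],[1,[0.06,-0.05,0],[0,0,0]],[1,[0.06,-0.05,0],[0,0,0]]]'
python3 - <<'E'
from h import *
print(observe()["ft_force"].round(1))
p,d=camera("top"); cv2.imwrite("pics/t5.png",cv2.resize(p[145:255,195:345],None,fx=5.3333,fy=5.3333,interpolation=cv2.INTER_CUBIC))
E
```

```text
ee_pos: [0.5789, -0.0219, 0.0233]
ft_force: [0.9, -10.4, 2.1]
time: 14.75
ee_pos: [0.4536, -0.1269, 0.1541]
tool_rot: [0.001, 0.061, 0.998, -0.0]
ft_force: [0.9, -1.1, 0.8]
finger_gap: -0.0003
time: 15.05
ee_pos: [0.3866, -0.1704, 0.1536]
tool_rot: [-0.0, 0.063, 0.998, -0.001]
ft_force: [0.5, 0.1, -0.4]
finger_gap: -0.0
[ 0.5  0.1 -0.4]
```

View pics/t5.png

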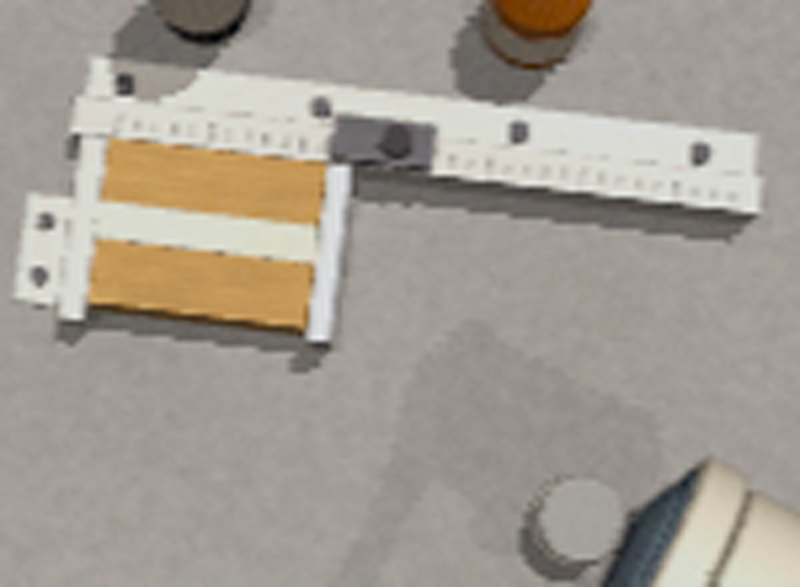

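The carton is flush with the fence, its left end against the stop and its right end against the guide (326,170)–(310,335), with no gap. The jar is still at (583,520), and the spray can and lotion bottle are unmoved. The hand is free in the air with no contact force.

```bash
python3 -c "
from cell import *
print(sign_off())"
```

```text
the job is handed in; nothing more can be done
None
```

The carton is squared up in the jig and the job was handed in after about 15 s of the 48 s allowed.

- **Fence:** I pushed the carton straight back with two part-open fingers held parallel to the fence. It stopped moving and the force rose to about 13 N, and the top and side pictures then showed it flush.
- **Guide:** I pushed the guide with shut fingers, which slid the carton along the fence to the end stop. Travel stopped at the end and the force rose to about 10 N.
- **Last check:** The final top picture, taken with the hand away in free air, shows no visible gap at the fence, the end stop or the guide. The jar, spray can and lotion bottle are where they were. The can, dye box, tub and most of the brush were outside that last crop; I never pushed near them and saw no unexpected forces.
- **Disagreements:**
  - The guide stopped about 5 mm further along than I predicted. I put this down to the shut fingers being thinner than I assumed.
  - The carton's height measured from two views came out at 38–41 mm against the stated 45 mm. The top camera's depth gave 44 mm.

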